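# Swap the bottle stop from the back of a crowded hook

### The job

Change over the bottle stop on the infeed unit. The one wanted is the fork-shaped stop hanging rearmost on the crowded hook: first move the two stops in front of it to the spare hook, pushed well back from its tip, then slip the fork stop onto the infeed unit's spigot and push it, with the stiff brake collar, all the way back until you feel the collar bottom. Work gently (push no harder than about 8 N), drop nothing, leave the bottle, tin and wrench alone, and let go at the end.

Things in the scene. Friction and masses are not known exactly. Their poses are not given: they have to be found in the camera images.
- hook_full: Crowded hook: fixed stand, foot 110x100 mm, 30 mm post 126 mm high behind the root. Origin on the bench straight below the hook's root; x away from the robot side, z up. Hook: straight 10 mm round bar in the x-z plane, rising towards the robot at 30 deg, direction (-0.866,0,0.5), its axis through the root. Along it from the root: face of a 32 mm stop washer at 11 mm, round tip at 130 mm.
- full_root (a point): Root of the crowded hook, on the bar's axis, 120 mm above that stand's origin. Eyes are closed and 30 mm long, so they come off only along the bar and over its tip. The three stops start on it, about 1 mm apart, their eyes' centres some 26, 57 and 88 mm along the bar.
- hook_spare: Spare hook: a second fixed stand and hook of exactly the same make, size, origin and axes as hook_full; starts empty.
- spare_root (a point): Root of the spare hook, on the bar's axis, 120 mm above that stand's origin.
- infeed: Fixed grey infeed unit: foot 150x140 mm, 44 mm post 132 mm high behind the root, short black chain track with rails behind that. Origin on the bench straight below the spigot's root point; x away from the robot side, z up. The spigot is a 10 mm round bar like the hooks: x-z plane, direction (-0.866,0,0.5), axis through the root point.
- spigot_root (a point): Root point of the spigot, on its axis, 120 mm above the infeed's origin. The spigot was clamped unmeasured, so it and its collar are shifted along the axis by up to 15 mm either way. Middle setting: tip 105 mm along from here, collar's robot-side face at 35 mm when out, 20 mm when fully back; a stop pushed home then has its origin at 35 mm (20 to 50 with the shift). Feel for it.
- collar (a joint): Travel of the black brake collar (36 mm across, 10 mm thick) back along the spigot, m: 0 fully out (towards the tip), 0.015 fully back on its hard end stop. Starts between 0 and 0.004, resists with a steady 3 N or so and stays where it is left.
- stop_a: Front stop, nearest the hook's tip: plain rectangular paddle 26 mm wide, to 65 mm below the origin. Steel, 0.09 to 0.23 kg like all three. Eye: square tube set on edge (a diamond end on), 30 mm long, 15 mm square inside, wall 3, axis sloping like the hook. Origin: centre of the eye. Hanging, z is up, axes as the hook's, and the origin is 3.5 mm square below the bar's axis.
- post_a (a point): Grip point on stop_a, 40 mm above its origin, on a knurled upright post (it does not slip in the fingers) 14 mm (x) by 12 mm (y) that ends 56 mm above the origin. Put the TCP here, tool down, and close across the 12 mm (along y). The other two stops have the same post.
- stop_b: Middle stop, round paddle 40 mm across, to 66 mm below the origin. Otherwise as stop_a: same eye, post, origin and axes.
- stop_c: Rearmost stop, the one wanted: a fork of two downward tines, 56 mm wide, to 65 mm below the origin. Otherwise as stop_a: same eye, post, origin and axes.
- bottle: Bystander: filled amber bottle, 76 mm across, 270 mm high; origin at the centre of its underside.
- tin: Bystander: low plain tin, 66 mm across, 45 mm high; origin at the centre of its underside.
- wrench: Bystander: steel wrench 180 mm long lying on the bench; origin near its middle, on the bench.
Mind the look-alikes: they are no part of the job. What is shaped like the hook_full but orange or pink is not meant.

How it is judged:
By the outcome, as a careful person would: the job done as asked, in the order asked, and still so for the second after the job is handed in, with the robot touching nothing.
It also fails if it takes over 72 s, if anything falls off the work surface, if the arm or the gripper's body presses on something with over 40 N, if the wrist force passes 120 N, or if a joint passes its speed limit or range.

### The arm

A 7-joint arm with a two-finger parallel gripper is mounted at the origin on the work surface. World frame = base frame: x ahead of the robot, y to its left, z up, the work surface at z = 0. Lengths are in m, angles in rad, forces in N, time in s.
With the tool pointing down it reaches from about 0.4 to 0.85 m from the base axis. Payload 4.4 kg.
Tool frame: the origin (TCP) lies between the finger pads, 19 mm behind the fingertips; this is the grasp point; z points along the fingers, y is the line along which they close (so a half turn about z gives the same grasp; the last joint's range is limited). The gripper opens to 94 mm and grips with 3 to 60 N. Pads are 16 mm wide; open, the fingers measure 119 mm over their backs; the gripper's body (75 mm by 177 mm) begins 78 mm behind the grasp point.
Start: joints at [1.229, 0.628, 0.038, 1.517, -0.027, 0.996, -0.02], TCP at [0.177, -0.625, 0.224] pointing down, gripper open.
Joint ranges: [-3.06, 3.06], [-0.37, 2.12], [-1.25, 1.32], [0.18, 2.47], [-1.1, 4.24], [0.23, 1.98], [-2.94, 2.94]. Speed limits (rad/s): [2.57, 2.57, 3.14, 3.14, 3.14, 3.14, 3.14].

### API

Orientations are given as a rotation vector (axis times angle).
In Python, from bench import arm gives the robot as it stands.
- The arm moves only by the tool step_arm, never from a script. Its argument "targets" is a list of rows, each an object with "travel": the shift along the world's x, y, z in parts of the range, where 1.0 means 0.75 m, a list of three; "roll": the turn about the world's z in a scale on which 1.0 is 45 degrees. In form: [{"travel": [x, y, z], "roll": roll}, ...]. A call has 1 to 12 rows; each row is the pose to reach, as a shift and turn from the pose commanded when the call began; what a row does not reach only later rows make up. A row lasts 1/8 s, in which the tool goes at most 62.5 mm and 10.7 degrees, less where a joint would pass 70% of its speed; a pose out of reach is approached as far as the arm can. A shift or turn number past 1, either way, is cut back to 1. A call with a gripper value outside its range is refused whole. "hand" is the opening, from 0 (shut) to 1 (fully open), set as the call begins (left out, the last holds). The fingers move at their own pace and stop on an object; "force" is the grip in N (left out, the last holds). Time passes only in rows, so rows that repeat a pose let the fingers close. It gives the time, the measured TCP pose, the force, the opening and the grip force at its end, in the units of the state.
- arm.observe(): the state, without advancing time (a new reading comes with each control period).
- arm.snapshot(name): name is "scene" or "top" or "wrist"; returns a dict with "color" (480x640x3 uint8, red, green, blue), "range_z" (480x640 float32, m along the optical axis (not along the pixel's ray), 0 where there is no reading), "fx", "fy", "cx", "cy" (pixels), "eye" and "attitude" of the camera in the world. Camera axes: x right, y down, z forward; pixel columns grow to the right and rows downward; lengths in m; the calibration is good to about 2 mm. The wrist camera is an equidistant fisheye: a pixel r from the principal point sees the ray r / f radians off the axis. A picture is of the moment at which its call begins.
- arm.finish_job(): hands the job in; it is judged then, once.
The state is a dict: "time": time; "joint_pos": joint angles; "joint_velocities": joint speeds; "tau": joint torques, N m; "tcp_pos": TCP position; "eef_rot": TCP orientation; "contact_force": force on the tool from outside, world axes, zero at the start; "wrist_torque": the same for the moment, N m; "gripper_width": finger opening in m; "grasp_force": force on a finger pad.
Only numpy, scipy, OpenCV 4.12 (cv2) and the standard library are available. Lean on these libraries where they do the work, as an engineer would, in place of code of your own. Each camera call takes 0.05 s, during which the arm holds its last target. There are 200 camera calls.

## Working session

There is one attempt and no reset: what is moved stays moved. The work goes in short steps, Python scripts to look and compute and a tool call to move; the robot and the scene stay as the last step left them, time stands still between calls to the robot, and variables do not carry over. Pictures are saved under pics/ and viewed, at most 10 in all, crops included, and the job is handed in when it is done.

Besides the shell and the picture viewer there is one more tool, called by a JSON object that holds its "fn" and its "kwargs". step_arm: Moves the arm, as the interface text tells. Its arguments: {"type":"object","properties":{"targets":{"type":"array"},"hand":{"type":"number"},"force":{"type":"number"}},"required":["targets"]}

```bash
ls; mkdir -p pics; cat > h.py <<'E'
import numpy as np,cv2
from bench import arm
from scipy.spatial.transform import Rotation as R
def att(a):
    a=np.array(a,float)
    return a if a.shape==(3,3) else (R.from_rotvec(a).as_matrix() if a.size==3 else R.from_quat(a).as_matrix())
def cloud(s):
    v,u=np.mgrid[0:480,0:640]; z=s['range_z']
    P=np.stack([(u-s['cx'])/s['fx']*z,(v-s['cy'])/s['fy']*z,z],-1)
    return P@att(s['attitude']).T+np.array(s['eye'])
def save(n,im): cv2.imwrite(f'pics/{n}.png',cv2.cvtColor(im,cv2.COLOR_RGB2BGR))
E
python3 - <<'E'
from h import *
import pickle
st=arm.observe(); print(st)
for n in('scene','top'):
    s=arm.snapshot(n); save(n,s['color']); pickle.dump(s,open(n+'.pkl','wb'))
    print(n,[s[k] for k in('fx','fy','cx','cy','eye','attitude')])
E
```

```text
pics
{'time': 0.0, 'joint_pos': array([ 1.2291909 ,  0.62932546,  0.0384541 ,  1.51830821, -0.02698034,
        0.99632099, -0.01998596]), 'joint_velocities': array([ 0.00025825,  0.00020087, -0.00057518,  0.00039986, -0.0001402 ,
       -0.00197679,  0.00105563]), 'tau': array([-3.73289640e-04, -5.49724460e+01,  1.14332981e+00, -1.86634058e+01,
       -5.22307120e-02,  2.37360393e-02,  1.64277772e-04]), 'tcp_pos': array([ 0.17685968, -0.62484191,  0.22338685]), 'eef_rot': array([-3.10996228e+00, -4.31637497e-01,  4.68931480e-04]), 'contact_force': array([ 0.91322279, -1.67024462,  0.15544227]), 'wrist_torque': array([-0.01791299, -0.07787595,  0.01582356]), 'grasp_force': 0.0, 'gripper_width': 0.09427873151057689}
scene [483.7775900089899, 483.7775900089899, 314.1270675335176, 240.73648705714507, array([0.87394068, 0.48649216, 1.03081481]), array([-1.03078897, -2.60811291,  0.82736105])]
top [567.7594668409616, 567.7594668409616, 312.77294057516946, 238.77784692070645, array([ 0.18779828, -0.00921145,  1.61054191]), array([-2.1168219 ,  2.13205409, -0.17258866])]
```

View pics/scene.png

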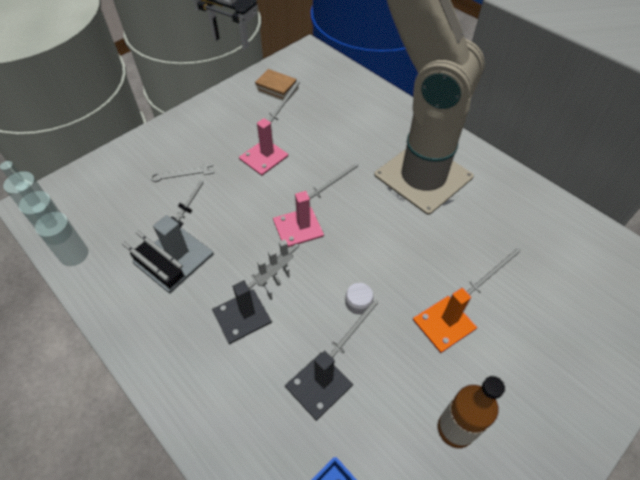

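View pics/top.png

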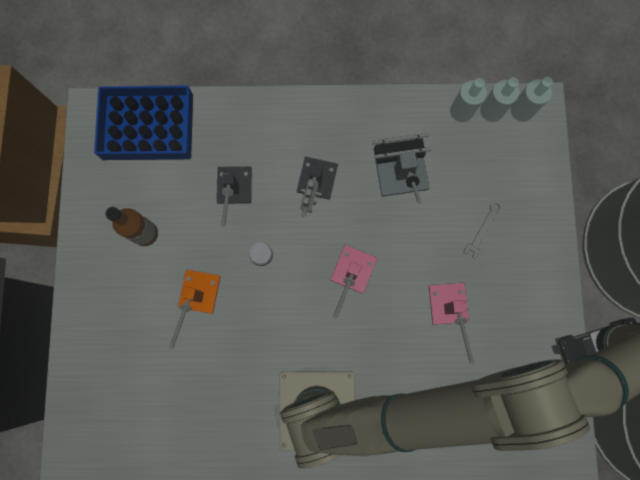

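The crowded black hook is at scene (242,310) / top (317,178). The spare black hook is at scene (322,385) / top (234,185). The grey infeed is at top (402,165). The orange stand at top (200,291) and the pink ones at (354,268) and (449,303) are decoys.

```bash
python3 - <<'E'
from h import *
import pickle
S={n:pickle.load(open(n+'.pkl','rb')) for n in('scene','top')}
top=S['top'];P=cloud(top);c=top['color'].astype(int)
PS=cloud(S['scene'])
boxes={'full':(285,145,345,222),'spare':(208,155,262,235),'inf':(365,130,438,215)}
for k,(a,b,d,e) in boxes.items():
    p=P[b:e,a:d].reshape(-1,3);col=c[b:e,a:d].reshape(-1,3)
    m=(col.max(1)<(75 if k!='inf' else 135))&(p[:,2]<0.03)&(p[:,2]>-.01)&(col.max(1)>(0 if k!='inf' else 70))
    r=cv2.minAreaRect((p[m][:,:2]*1000).astype(np.float32)); print(k,'foot',m.sum(),r)
    q=np.vstack([p,PS.reshape(-1,3)]); cx,cy=np.array(r[0])/1000
    near=(abs(q[:,0]-cx)<.2)&(abs(q[:,1]-cy)<.1)&(q[:,2]>.10)&(q[:,2]<.26)
    t=q[near]; print(len(t)); 
    for zlo in np.arange(.1,.26,.01):
        w=t[(t[:,2]>=zlo)&(t[:,2]<zlo+.01)]
        if len(w): print(round(zlo,2),len(w),w.mean(0).round(3),w.std(0).round(3))
    big=cv2.resize(top['color'][b:e,a:d],None,fx=4,fy=4,interpolation=cv2.INTER_CUBIC)
s=arm.snapshot('wrist'); save('w0',s['color']); print(s['fx'],s['cx'],s['cy'],s['eye'],att(s['attitude']).round(3))
E
```

```text
full foot 797 ((652.4090576171875, -3.3688125610351562), (98.03309631347656, 111.6201171875), 76.3859634399414)
1813
0.1 117 [0.597 0.017 0.105] [0.04  0.015 0.003]
0.11 122 [0.605 0.015 0.116] [0.041 0.012 0.003]
0.12 389 [0.627 0.005 0.126] [0.027 0.012 0.002]
0.13 180 [0.594 0.014 0.135] [0.021 0.011 0.003]
0.14 125 [0.577 0.02  0.145] [0.014 0.009 0.003]
0.15 141 [0.563 0.022 0.155] [0.015 0.009 0.003]
0.16 173 [0.548 0.026 0.165] [0.02  0.009 0.003]
0.17 146 [0.547 0.025 0.175] [0.025 0.008 0.003]
0.18 187 [0.55  0.023 0.185] [0.033 0.009 0.002]
0.19 74 [0.552 0.023 0.195] [0.016 0.006 0.003]
0.2 77 [0.552 0.022 0.203] [0.013 0.006 0.002]
0.21 71 [0.535 0.026 0.216] [0.005 0.004 0.002]
0.22 11 [0.533 0.025 0.222] [0.005 0.003 0.001]
spare foot 868 ((632.9663696289062, 240.01551818847656), (99.30531311035156, 110.86878204345703), 89.48615264892578)
1073
0.1 39 [0.625 0.246 0.105] [0.012 0.01  0.003]
0.11 91 [0.61  0.241 0.116] [0.019 0.009 0.003]
0.12 416 [0.615 0.24  0.126] [0.016 0.009 0.002]
0.13 162 [0.584 0.24  0.135] [0.016 0.007 0.003]
0.14 72 [0.56  0.24  0.145] [0.012 0.
[... 248 characters left out ...]
]
inf foot 4371 ((670.9623413085938, -251.53302001953125), (214.92022705078125, 263.6324157714844), 88.63964080810547)
1377
0.1 85 [ 0.663 -0.236  0.105] [0.019 0.011 0.003]
0.11 137 [ 0.653 -0.241  0.115] [0.022 0.013 0.003]
0.12 314 [ 0.651 -0.247  0.126] [0.024 0.013 0.003]
0.13 536 [ 0.653 -0.251  0.133] [0.026 0.012 0.002]
0.14 144 [ 0.603 -0.257  0.145] [0.014 0.007 0.003]
0.15 76 [ 0.577 -0.261  0.155] [0.015 0.004 0.003]
0.16 62 [ 0.554 -0.265  0.165] [0.008 0.003 0.003]
0.17 23 [ 0.544 -0.267  0.173] [0.004 0.002 0.002]
371.64829954431775 325.1848352866078 240.8668596815493 [ 0.24878579 -0.60531035  0.38359754] [[ 0.273 -0.931 -0.244]
 [-0.962 -0.264 -0.069]
 [-0.     0.254 -0.967]]
```

Units first: shifts go in shares of 0.75 m and turns go in shares of 45 degrees. So 0.355 m / 0.75 = 0.4733, 0.343 m / 0.75 = 0.4573, -6 degrees / 45 = -0.1333.

{"fn": "step_arm", "kwargs": {"targets": [{"travel": [0,0,0.08],"roll": 0},{"travel": [0.0533,0.0533,0.1293],"roll": -0.1333},{"travel": [0.4573,0.4733,0.1293],"roll": -0.1333},{"travel": [0.4573,0.4733,0.1293],"roll": -0.1333},{"travel": [0.4573,0.4733,0.1293],"roll": -0.1333},{"travel": [0.4573,0.4733,0.1293],"roll": -0.1333},{"travel": [0.4573,0.4733,0.1293],"roll": -0.1333},{"travel": [0.4573,0.4733,0.1293],"roll": -0.1333},{"travel": [0.4573,0.4733,0.1293],"roll": -0.1333},{"travel": [0.4573,0.4733,0.1293],"roll": -0.1333},{"travel": [0.4573,0.4733,0.1293],"roll": -0.1333},{"travel": [0.4573,0.4733,0.1293],"roll": -0.1333}]}}

```text
time: 1.65
tcp_pos: [0.5186, -0.2723, 0.3212]
eef_rot: [3.13, 0.263, -0.002]
contact_force: [-0.5, -0.4, 0.5]
gripper_width: 0.0937
grasp_force: 0.0
```

```bash
cat >> h.py <<'E'
def wcloud(s):
    v,u=np.mgrid[0:480,0:640]; x=u-s['cx'];y=v-s['cy'];r=np.hypot(x,y)+1e-9;th=r/s['fx']
    z=s['range_z']; t=np.tan(th)*z/r
    return np.stack([x*t,y*t,z],-1)@att(s['attitude']).T+np.array(s['eye'])
from scipy.optimize import least_squares
def axes(yaw):
    c,s=np.cos(yaw),np.sin(yaw); X=np.array([c,s,0]);Y=np.array([-s,c,0])
    return -.8660254*X+np.array([0,0,.5]),X,Y
def fitbar(Q,x0,y0,yaw,lo,hi,r=.005):
    for it in range(4):
        d,X,Y=axes(yaw);o=np.array([x0,y0,.12]);V=Q-o;s=V@d
        dist=np.linalg.norm(V-s[:,None]*d,axis=1);m=(s>lo)&(s<hi)&(dist<(.014 if it<2 else .009));A=Q[m]
        def f(p):
            d,_,_=axes(p[2]);V=A-np.array([p[0],p[1],.12+p[3]]);return np.linalg.norm(V-(V@d)[:,None]*d,axis=1)-r
        # z offset kept at 0 : slope & height known
        g=least_squares(lambda p:np.append(f([*p,0]),0),[x0,y0,yaw],loss='soft_l1',f_scale=.001); x0,y0,yaw=g.x
    d,_,_=axes(yaw);V=Q-np.array([x0,y0,.12]);s=V@d;dist=np.linalg.norm(V-s[:,None]*d,axis=1)
    tip=np.percentile(s[(dist<.008)&(s>lo)&(s<.16)],99)
    return x0,y0,np.degrees(yaw),m.sum(),np.std(f([x0,y0,yaw,0])),tip
E
python3 - <<'E'
from h import *
import pickle
S={n:pickle.load(open(n+'.pkl','rb')) for n in('scene','top')}
w=arm.snapshot('wrist'); save('w1',w['color']); pickle.dump(w,open('w1.pkl','wb'))
C={'top':cloud(S['top']).reshape(-1,3),'scene':cloud(S['scene']).reshape(-1,3),'w':wcloud(w).reshape(-1,3)}
I={'spare':(.598,.24,-.01,.04,.122),'full':(.608,.01,-.237,.106,.128),'inf':(.635,-.25,.167,.05,.085)}
for k,a in I.items():
    for n,Q in C.items():
        try: print(k,n,np.round(fitbar(Q,*a),4))
        except Exception as e: print(k,n,e)
E
```

```text
spare top [ 5.934e-01  2.392e-01 -2.930e-01  9.200e+01  1.700e-03  1.326e-01]
spare scene [5.920e-01 2.388e-01 2.089e-01 2.100e+02 1.200e-03 1.290e-01]
spare w index -1 is out of bounds for axis 0 with size 0
full top [6.06400e-01 8.63000e-02 3.56328e+01 3.00000e+01 1.60000e-03 1.27400e-01]
full scene [ 6.11900e-01  3.10000e-03 -1.54758e+01  4.80000e+01  1.40000e-03
  1.30700e-01]
full w [ 6.07600e-01 -6.10000e-03 -1.96342e+01  1.69000e+02  8.00000e-04
  1.27000e-01]
inf top [ 6.2820e-01 -2.5590e-01  6.5233e+00  3.9000e+01  1.5000e-03  1.0710e-01]
inf scene [ 6.3640e-01 -2.5200e-01  7.1999e+00  6.4000e+01  1.7000e-03  1.1000e-01]
inf w [ 6.4420e-01 -2.6370e-01  2.4149e+00  3.8700e+02  1.7000e-03  1.1600e-01]
```

View pics/w1.png

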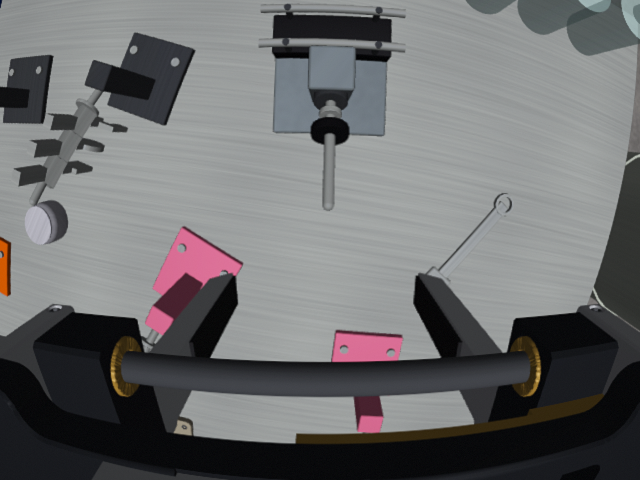

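The wrist view shows the infeed spigot with its tip at (328,207), collar at (329,128) and post at (332,70). The crowded hook is at upper left (60,140). The pink stands below are decoys.

```bash
cat >> h.py <<'E'
def foot(s,P,colmask,zlo=-.004,zhi=.025):
    m=(colmask&(P[...,2]>zlo)&(P[...,2]<zhi)).astype(np.uint8)
    m=cv2.morphologyEx(m,cv2.MORPH_OPEN,np.ones((3,3)))
    n,l,st,c=cv2.connectedComponentsWithStats(m); out=[]
    for i in range(1,n):
        if st[i,4]>600:
            p=P[l==i]; r=cv2.minAreaRect((p[:,:2]*1000).astype(np.float32)); out.append((st[i].tolist(),np.median(p[:,2]).round(4),np.round(r[0],1),np.round(r[1],1),round(r[2],1)))
    return out
E
python3 - <<'E'
from h import *
import pickle
w=pickle.load(open('w1.pkl','rb'));P=wcloud(w);c=w['color'].astype(int)
print(np.median(P[240:300,250:400,2]),P[100,300],c[100,300],c[60,300],c[180,328],c[180,310])
g=c.max(2)
blue=(c[...,2]-c[...,0]>8)&(g<170)
print('inf',foot(w,P,blue)); print('dark',foot(w,P,(g<70)&(np.mgrid[0:480,0:640][0]<240)))
for v in range(140,212,6):
    row=P[v,318:342]; k=row[:,2]>.09; u=np.where(k)[0]+318
    if k.any(): print(v,u.min(),u.max(),row[k].mean(0).round(4),row[k][:,2].max().round(4))
Q=P[60:215,290:370].reshape(-1,3)
for lo,hi in((.055,.11),(.07,.112),(.05,.09)): print(np.round(fitbar(Q,.635,-.255,.12,lo,hi),4))
E
```

```text
-0.0003969151696300022 [ 0.64370644 -0.22081083  0.01524648] [120 129 138] [118 128 136] [135 138 138] [158 163 162]
inf [([273, 58, 46, 75, 2740], np.float64(0.0157), array([ 650.1, -214.9]), array([95.6, 56.2]), 7.6), ([342, 60, 44, 76, 2574], np.float64(0.0158), array([ 661.6, -298.1]), array([95.2, 53.5]), 7.7)]
dark [([109, 33, 86, 92, 3971], np.float64(0.0114), array([655.9,  -7.9]), array([ 99.8, 108.7]), 76.9), ([4, 55, 49, 68, 2308], np.float64(0.011), array([637.5, 234.7]), array([108.1, 101.3]), 0.6)]
140 318 341 [ 0.5979 -0.2639  0.1347] 0.1446
146 325 335 [ 0.5925 -0.2652  0.1444] 0.1466
152 323 334 [ 0.5869 -0.2647  0.1475] 0.15
158 323 334 [ 0.5817 -0.2656  0.1509] 0.1528
164 323 334 [ 0.5766 -0.2664  0.1538] 0.1554
170 323 334 [ 0.5716 -0.2672  0.157 ] 0.1594
176 323 334 [ 0.5666 -0.268   0.1598] 0.1625
182 323 334 [ 0.5617 -0.2689  0.1625] 0.1656
188 322 334 [ 0.5568 -0.2692  0.1651] 0.1671
194 322 334 [ 0.5521 -0.27    0.168 ] 0.1701
200 322 333 [ 0.5474 -0.2704  0.1711] 0.1725
206 322 333 [ 0.5426 -0.2712  0.1727] 0.1742
[ 6.434e-01 -2.558e-01  9.319e+00  6.640e+02  1.700e-03  1.163e-01]
[ 6.4370e-01 -2.5840e-01  7.5112e+00  5.3400e+02  1.7000e-03  1.1630e-01]
[ 6.441e-01 -2.625e-01  4.044e+00  4.460e+02  1.700e-03  1.161e-01]
```

```bash
python3 - <<'E'
from h import *
import pickle
S={n:pickle.load(open(n+'.pkl','rb')) for n in('scene','top')}
w=pickle.load(open('w1.pkl','rb'))
C={'top':cloud(S['top']).reshape(-1,3),'scene':cloud(S['scene']).reshape(-1,3),'w':wcloud(w).reshape(-1,3)}
I={'spare':(.586,.239,0,.04,.122),'full':(.604,.007,-.23,.106,.128),'inf':(.626,-.258,.134,.055,.10)}
for k,a in I.items():
    for n,Q in C.items():
        try:
            x0,y0,yaw,lo,hi=a
            for it in range(4):
                d,X,Y=axes(yaw);V=Q-np.array([x0,y0,.12]);s=V@d
                E=V-s[:,None]*d; m=(s>lo)&(s<hi)&(np.linalg.norm(E,axis=1)<.010); A=Q[m]
                # fixed yaw; solve x0,y0
                f=lambda p:np.linalg.norm((A-[p[0],p[1],.12])-((A-[p[0],p[1],.12])@d)[:,None]*d,axis=1)-.005
                g=least_squares(f,[x0,y0],loss='soft_l1',f_scale=.001);x0,y0=g.x
            tip=np.percentile(s[(np.linalg.norm(E,axis=1)<.008)&(s>lo)&(s<.16)],98.5)
            print(k,n,np.round([x0,y0,np.std(g.fun),tip],4),m.sum())
        except Exception as e: print(k,n,e)
E
```

```text
spare top [0.5934 0.2395 0.0017 0.1325] 92
spare scene [0.592  0.2385 0.0013 0.1288] 212
spare w index -1 is out of bounds for axis 0 with size 0
full top [0.6111 0.0072 0.0021 0.132 ] 30
full scene [0.6131 0.0071 0.0014 0.1306] 47
full w [0.6107 0.0048 0.0009 0.1269] 170
inf top [ 0.6272 -0.2552  0.0016  0.1059] 50
inf scene [ 0.6259 -0.2569  0.0016  0.1013] 79
inf w [ 6.271e-01 -2.597e-01  6.000e-04  1.018e-01] 586
```

Converted, 0.29 m / 0.75 = 0.3867, -21 degrees / 45 = -0.4667.

{"fn": "step_arm", "kwargs": {"targets": [{"travel": [0,0.3867,0],"roll": -0.4667},{"travel": [0,0.3867,0],"roll": -0.4667},{"travel": [0,0.3867,0],"roll": -0.4667},{"travel": [0,0.3867,0],"roll": -0.4667},{"travel": [0,0.3867,0],"roll": -0.4667},{"travel": [0,0.3867,0],"roll": -0.4667},{"travel": [0,0.3867,0],"roll": -0.4667}]}}

```text
time: 2.58
tcp_pos: [0.52, 0.0174, 0.3214]
eef_rot: [3.125, -0.311, 0.0]
contact_force: [0.0, -0.4, -0.4]
gripper_width: 0.0939
grasp_force: 0.0
```

```bash
python3 - <<'E'
from h import *
import pickle
w=arm.snapshot('wrist'); pickle.dump(w,open('w2.pkl','wb')); im=w['color'];save('w2',im)
P=wcloud(w);c=im.astype(int);g=c.max(2)
print(foot(w,P,(g<70)&(np.mgrid[0:480,0:640][0]<240)))
d,X,Y=axes(np.radians(-13.4)); o=np.array([.611,.006,.12])
V=P-o
for k,s in zip('cba',(.026,.057,.088)):
    G=s*d+np.array([0,0,-.004]); 
    E=V-G; m=(abs(E@X)<.011)&(abs(E@Y)<.02)&(E[...,2]>.046)&(E[...,2]<.064)
    q=P[m]; v,u=np.where(m)
    print(k,len(q),u.mean().round(),v.mean().round(),np.median(q,0).round(4) if len(q) else '', ((q-o)@X).min().round(4),((q-o)@X).max().round(4),((q-o)@Y).min().round(4),((q-o)@Y).max().round(4), 'pred',(o+G+[0,0,.056]).round(4))
save('w2c',cv2.resize(im[60:240,230:430],None,fx=3.2,fy=3.2,interpolation=cv2.INTER_CUBIC))
E
```

```text
[([13, 10, 58, 145, 1252], np.float64(0.0132), array([787.6, 388.7]), array([113.7, 244.3]), 55.6), ([282, 55, 81, 85, 4633], np.float64(0.0118), array([656. ,  -6.7]), array([ 97.8, 107.9]), 76.5), ([114, 107, 78, 94, 3971], np.float64(0.0114), array([637.3, 234.7]), array([108.1,  99. ]), 0.3)]
c 277 317.0 153.0 [0.5884 0.0097 0.1856] -0.0299 -0.016 -0.0078 0.0045 pred [0.5891 0.0112 0.185 ]
b 306 315.0 188.0 [0.5632 0.0159 0.2012] -0.0568 -0.0424 -0.0079 0.0042 pred [0.563  0.0174 0.2005]
a 333 314.0 227.0 [0.5366 0.0222 0.2166] -0.0836 -0.0695 -0.0071 0.0048 pred [0.5369 0.0237 0.216 ]
```

View pics/w2c.png

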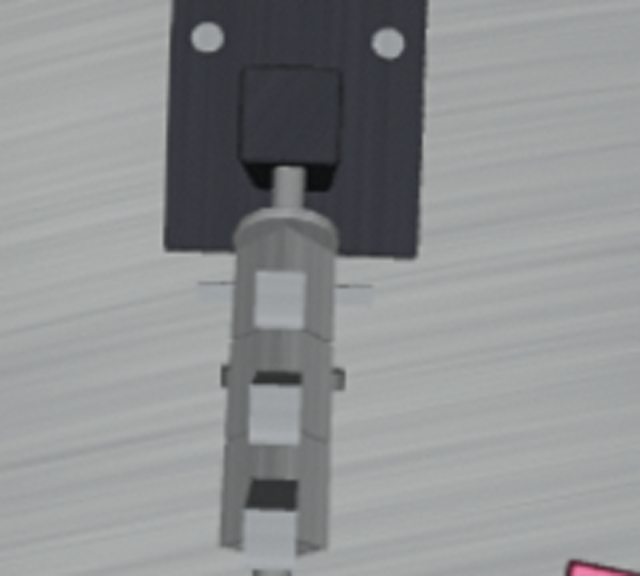

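The crop shows the posts in a line under the bar's tip: front at crop (270,540), middle at (275,413), rear at (280,298). The rear stop has the wide (fork) outline at (200–370,292), so it is the one wanted. It hangs on the black crowded hook. The nearer two, round and narrow, are moved first.

Converted, -0.121 m / 0.75 = -0.1613, 0.016 m / 0.75 = 0.0213, -2 degrees / 45 = -0.0444.

{"fn": "step_arm", "kwargs": {"targets": [{"travel": [0.0213,0.0067,-0.0533],"roll": -0.0444},{"travel": [0.0213,0.0067,-0.1067],"roll": -0.0444},{"travel": [0.0213,0.0067,-0.1467],"roll": -0.0444},{"travel": [0.0213,0.0067,-0.1613],"roll": -0.0444},{"travel": [0.0213,0.0067,-0.1613],"roll": -0.0444},{"travel": [0.0213,0.0067,-0.1613],"roll": -0.0444}]}}

```text
time: 3.38
tcp_pos: [0.537, 0.0241, 0.2015]
eef_rot: [-3.12, 0.362, -0.004]
contact_force: [-0.5, 0.4, 0.7]
gripper_width: 0.094
grasp_force: 0.0
```

{"fn": "step_arm", "kwargs": {"targets": [{"travel": [0,0,0],"roll": 0},{"travel": [0,0,0],"roll": 0},{"travel": [0,0,0],"roll": 0},{"travel": [0,0,0],"roll": 0},{"travel": [0,0,0],"roll": 0},{"travel": [0,0,0],"roll": 0}], "hand": 0.0, "force": 20}}

```text
time: 4.12
tcp_pos: [0.536, 0.0246, 0.2002]
eef_rot: [3.121, -0.361, -0.0]
contact_force: [-0.0, -0.3, -0.3]
gripper_width: 0.0374
grasp_force: 0.0
```

Converted, -0.002 m / 0.75 = -0.0027, -0.3 degrees / 45 = -0.0067.

{"fn": "step_arm", "kwargs": {"targets": [{"travel": [0,-0.0027,0],"roll": -0.0067},{"travel": [0,-0.0027,0],"roll": -0.0067},{"travel": [0,-0.0027,0],"roll": -0.0067},{"travel": [0,-0.0027,0],"roll": -0.0067},{"travel": [0,-0.0027,0],"roll": -0.0067}]}}

```text
time: 4.75
tcp_pos: [0.5361, 0.0225, 0.2003]
eef_rot: [3.12, -0.369, 0.0]
contact_force: [-0.1, -0.5, -1.0]
gripper_width: 0.0119
grasp_force: 20.0
```

Converted, 0.0035 m / 0.75 = 0.0047.

{"fn": "step_arm", "kwargs": {"targets": [{"travel": [0,0,0.0047],"roll": 0},{"travel": [0,0,0.0047],"roll": 0},{"travel": [0,0,0.0047],"roll": 0}]}}

```text
time: 5.12
tcp_pos: [0.5359, 0.0226, 0.2037]
eef_rot: [3.12, -0.369, -0.0]
contact_force: [-0.5, 0.5, -1.3]
gripper_width: 0.0119
grasp_force: 20.0
```

Converted, -0.0337 m / 0.75 = -0.0449, -0.0253 m / 0.75 = -0.0337.

{"fn": "step_arm", "kwargs": {"targets": [{"travel": [-0.0112,0.0027,0.0067],"roll": 0},{"travel": [-0.0224,0.0053,0.0133],"roll": 0},{"travel": [-0.0337,0.0081,0.02],"roll": 0},{"travel": [-0.0449,0.0108,0.0267],"roll": 0},{"travel": [-0.0449,0.0108,0.0267],"roll": 0}]}}

```text
time: 5.75
tcp_pos: [0.5019, 0.0309, 0.2244]
eef_rot: [-3.12, 0.369, -0.001]
contact_force: [-0.4, -0.6, -1.3]
gripper_width: 0.0122
grasp_force: 20.0
```

Converted, 0.205 m / 0.75 = 0.2733, 0.025 m / 0.75 = 0.0333, 13.5 degrees / 45 = 0.3.

{"fn": "step_arm", "kwargs": {"targets": [{"travel": [-0.028,0.0067,0.0167],"roll": 0},{"travel": [-0.056,0.0133,0.0333],"roll": 0},{"travel": [-0.056,0.0133,0.08],"roll": 0},{"travel": [-0.056,0.0667,0.1333],"roll": 0.0889},{"travel": [-0.0467,0.1333,0.1333],"roll": 0.2},{"travel": [-0.04,0.2,0.1333],"roll": 0.3},{"travel": [-0.04,0.2733,0.1333],"roll": 0.3},{"travel": [-0.04,0.2733,0.1333],"roll": 0.3},{"travel": [-0.04,0.2733,0.1333],"roll": 0.3},{"travel": [-0.04,0.2733,0.1333],"roll": 0.3}]}}

```text
time: 7.0
tcp_pos: [0.4727, 0.234, 0.3237]
eef_rot: [3.141, -0.004, 0.0]
contact_force: [0.4, 0.6, -2.4]
gripper_width: 0.0117
grasp_force: 20.0
```

```bash
cat > fb.py <<'E'
from h import *
def fb(Q,x0,y0,yaw,lo,hi,freeyaw=True):
    for it in range(5):
        d,X,Y=axes(yaw);V=Q-np.array([x0,y0,.12]);s=V@d
        m=(s>lo)&(s<hi)&(np.linalg.norm(V-s[:,None]*d,axis=1)<.010); A=Q[m]
        def f(p):
            d=axes(p[2] if freeyaw else yaw)[0];W=A-[p[0],p[1],.12];return np.linalg.norm(W-(W@d)[:,None]*d,axis=1)-.005
        g=least_squares(f,[x0,y0,yaw][:3 if freeyaw else 2],loss='soft_l1',f_scale=.001);x0,y0=g.x[:2]
        if freeyaw: yaw=g.x[2]
    d,X,Y=axes(yaw);V=Q-np.array([x0,y0,.12]);s=V@d;r=np.linalg.norm(V-s[:,None]*d,axis=1)
    print(np.round([x0,y0,np.degrees(yaw),np.std(g.fun),np.percentile(s[(r<.008)&(s>lo)&(s<.16)],98.5)],4),m.sum())
E
python3 - <<'E'
from fb import *
import pickle
w=arm.snapshot('wrist'); pickle.dump(w,open('w3.pkl','wb')); save('w3',w['color'])
P=wcloud(w);g=w['color'].astype(int).max(2)
print(arm.observe()['tcp_pos'],foot(w,P,(g<70)&(np.mgrid[0:480,0:640][0]<300)))
Q=P[:400].reshape(-1,3)
for y in(.235,.239):fb(Q,.590,y,0.005,.04,.124);fb(Q,.590,y,0.005,.04,.124,False)
w=pickle.load(open('w2.pkl','rb'));Q=wcloud(w).reshape(-1,3)
fb(Q,.611,.0045,-.2356,.106,.126,False);fb(Q,.590,.235,.005,.04,.124,False)
fb(Q,.627,-.258,.134,.055,.1,False)
E
```

```text
[0.47269947 0.23411513 0.32383373] [([460, 28, 75, 86, 3302], np.float64(0.012), array([656.2,  -4.9]), array([ 98.9, 110.1]), 76.7), ([283, 36, 79, 83, 4261], np.float64(0.0117), array([637. , 236.5]), array([109.2,  98.3]), 0.4)]
[0.5918 0.2362 0.4219 0.0006 0.1284] 991
[0.5918 0.2361 0.2865 0.0006 0.1284] 990
[0.5918 0.2362 0.4219 0.0006 0.1284] 991
[0.5918 0.2361 0.2865 0.0006 0.1284] 990
[ 6.11800e-01  3.90000e-03 -1.34989e+01  6.00000e-04  1.28700e-01] 198
[0.5913 0.2361 0.2865 0.0007 0.1264] 727
[ 6.2790e-01 -2.5980e-01  7.6776e+00  8.0000e-04  1.0190e-01] 375
```

View pics/w3.png

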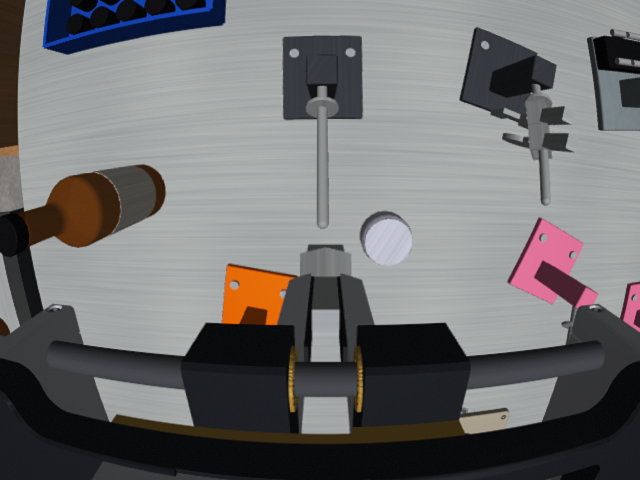

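Converted, -0.084 m / 0.75 = -0.112, -0.0195 m / 0.75 = -0.026, 0.5 degrees / 45 = 0.0111.

{"fn": "step_arm", "kwargs": {"targets": [{"travel": [-0.04,0.0013,0],"roll": 0.0111},{"travel": [-0.04,0.0013,-0.0533],"roll": 0.0111},{"travel": [-0.034,0.0013,-0.1],"roll": 0.0111},{"travel": [-0.026,0.0013,-0.112],"roll": 0.0111},{"travel": [-0.026,0.0013,-0.112],"roll": 0.0111},{"travel": [-0.026,0.0013,-0.112],"roll": 0.0111}]}}

```text
time: 7.8
tcp_pos: [0.4537, 0.237, 0.241]
eef_rot: [-3.14, -0.013, -0.003]
contact_force: [-1.3, 0.5, -1.4]
gripper_width: 0.0119
grasp_force: 20.0
```

```bash
python3 - <<'E'
from fb import *
import pickle
w=arm.snapshot('wrist'); pickle.dump(w,open('w4.pkl','wb'))
P=wcloud(w);print(arm.observe()['tcp_pos'],arm.observe()['contact_force'])
Q=P[:400].reshape(-1,3);fb(Q,.5915,.236,0.005,.04,.124);fb(Q,.5915,.236,0.005,.04,.124,False)
save('w4',cv2.resize(w['color'][150:330,230:420],None,fx=3,fy=3,interpolation=cv2.INTER_CUBIC))
E
```

```text
[0.45356894 0.23702064 0.24103049] [ 1.19526982  0.26495606 -0.51780139]
[5.918e-01 2.365e-01 4.056e-01 5.000e-04 1.285e-01] 1842
[5.918e-01 2.363e-01 2.865e-01 5.000e-04 1.285e-01] 1842
```

View pics/w4.png

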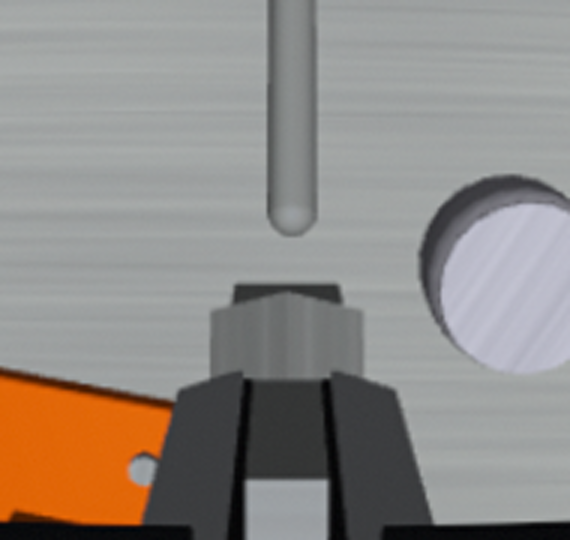

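The eye ridge is at crop x=286 and the bar at x=292, so the bar lies about 1 mm towards −y. I'll correct for that.

Converted, 0.0346 m / 0.75 = 0.0461, -0.0013 m / 0.75 = -0.0017.

{"fn": "step_arm", "kwargs": {"targets": [{"travel": [0,-0.0017,-0.0016],"roll": 0},{"travel": [0,-0.0017,-0.0016],"roll": 0},{"travel": [0.0116,-0.0016,-0.0083],"roll": 0},{"travel": [0.0231,-0.0016,-0.0149],"roll": 0},{"travel": [0.0347,-0.0015,-0.0216],"roll": 0},{"travel": [0.0461,-0.0015,-0.0283],"roll": 0},{"travel": [0.0461,-0.0015,-0.0283],"roll": 0}]}}

```text
time: 8.72
tcp_pos: [0.4879, 0.2352, 0.2178]
eef_rot: [3.141, 0.013, -0.001]
contact_force: [-0.2, -0.2, -0.7]
gripper_width: 0.0118
grasp_force: 20.0
```

{"fn": "step_arm", "kwargs": {"targets": [{"travel": [0,0.0007,0.002],"roll": 0},{"travel": [0.0116,0.0007,-0.0047],"roll": 0},{"travel": [0.0231,0.0008,-0.0113],"roll": 0},{"travel": [0.0347,0.0009,-0.018],"roll": 0},{"travel": [0.0461,0.0011,-0.0247],"roll": 0},{"travel": [0.0461,0.0011,-0.0247],"roll": 0}]}}

```text
time: 9.48
tcp_pos: [0.5225, 0.236, 0.1994]
eef_rot: [3.141, 0.013, -0.001]
contact_force: [-0.1, -0.6, -1.5]
gripper_width: 0.0116
grasp_force: 20.0
```

Converted, 0.0433 m / 0.75 = 0.0577, 0.0346 m / 0.75 = 0.0461.

{"fn": "step_arm", "kwargs": {"targets": [{"travel": [0.0116,0,-0.0067],"roll": 0},{"travel": [0.0231,0.0001,-0.0133],"roll": 0},{"travel": [0.0347,0.0003,-0.02],"roll": 0},{"travel": [0.0461,0.0004,-0.0267],"roll": 0},{"travel": [0.0577,0.0005,-0.0333],"roll": 0},{"travel": [0.0577,0.0005,-0.0333],"roll": 0}]}}

```text
time: 10.22
tcp_pos: [0.5658, 0.2364, 0.1744]
eef_rot: [3.141, 0.013, -0.001]
contact_force: [0.1, -0.2, -1.6]
gripper_width: 0.0119
grasp_force: 20.0
```

Converted, -0.003 m / 0.75 = -0.004, -0.001 m / 0.75 = -0.0013.

{"fn": "step_arm", "kwargs": {"targets": [{"travel": [-0.0013,0,-0.0027],"roll": 0},{"travel": [-0.0023,0,-0.004],"roll": 0},{"travel": [-0.0023,0,-0.004],"roll": 0}]}}

```text
time: 10.6
tcp_pos: [0.5633, 0.2368, 0.1722]
eef_rot: [3.142, 0.014, -0.0]
contact_force: [0.5, 0.3, -0.8]
gripper_width: 0.0117
grasp_force: 20.0
```

{"fn": "step_arm", "kwargs": {"targets": [{"travel": [0,0,0],"roll": 0},{"travel": [0,0,0],"roll": 0},{"travel": [0,0,0],"roll": 0},{"travel": [0,0,0],"roll": 0}], "hand": 0.5}}

```text
time: 11.1
tcp_pos: [0.5637, 0.2368, 0.1722]
eef_rot: [-3.142, -0.014, -0.0]
contact_force: [-0.4, -0.7, -0.7]
gripper_width: 0.0462
grasp_force: 0.0
```

Converted, -0.221 m / 0.75 = -0.2947, -0.19 m / 0.75 = -0.2533, -14 degrees / 45 = -0.3111.

{"fn": "step_arm", "kwargs": {"targets": [{"travel": [0,0,0.0667],"roll": 0},{"travel": [0,-0.0133,0.1333],"roll": 0},{"travel": [0,-0.0933,0.1467],"roll": -0.1778},{"travel": [0,-0.1733,0.1467],"roll": -0.3111},{"travel": [-0.0013,-0.2533,0.1467],"roll": -0.3111},{"travel": [-0.0013,-0.2947,0.1333],"roll": -0.3111},{"travel": [-0.0013,-0.2947,0.1067],"roll": -0.3111},{"travel": [-0.0013,-0.2947,0.0667],"roll": -0.3111},{"travel": [-0.0013,-0.2947,0.0333],"roll": -0.3111},{"travel": [-0.0013,-0.2947,0.0173],"roll": -0.3111},{"travel": [-0.0013,-0.2947,0.0173],"roll": -0.3111},{"travel": [-0.0013,-0.2947,0.0173],"roll": -0.3111}]}}

```text
time: 12.6
tcp_pos: [0.5634, 0.0158, 0.186]
eef_rot: [-3.12, 0.369, -0.003]
contact_force: [0.4, -0.1, 1.0]
gripper_width: 0.0474
grasp_force: 0.0
```

Converted, -0.0008 m / 0.75 = -0.0011, -0.0007 m / 0.75 = -0.0009.

{"fn": "step_arm", "kwargs": {"targets": [{"travel": [-0.0009,0,-0.0011],"roll": 0},{"travel": [-0.0009,0,-0.0011],"roll": 0},{"travel": [-0.0009,0,-0.0011],"roll": 0},{"travel": [-0.0009,0,-0.0011],"roll": 0},{"travel": [-0.0009,0,-0.0011],"roll": 0},{"travel": [-0.0009,0,-0.0011],"roll": 0}], "hand": 0.0, "force": 20}}

```text
time: 13.35
tcp_pos: [0.5622, 0.0162, 0.1844]
eef_rot: [-3.119, 0.369, -0.001]
contact_force: [0.3, 2.0, 1.5]
gripper_width: 0.0118
grasp_force: 20.0
```

Converted, 0.003 m / 0.75 = 0.004, 0.0017 m / 0.75 = 0.0023.

{"fn": "step_arm", "kwargs": {"targets": [{"travel": [0.0023,0,0.004],"roll": 0},{"travel": [0.0023,0,0.004],"roll": 0},{"travel": [0.0023,0,0.004],"roll": 0}]}}

```text
time: 13.72
tcp_pos: [0.5628, 0.0156, 0.1869]
eef_rot: [3.119, -0.369, -0.003]
contact_force: [-2.2, 0.1, -1.1]
gripper_width: 0.0117
grasp_force: 20.0
```

Converted, -0.0337 m / 0.75 = -0.0449, 0.004 m / 0.75 = 0.0053.

{"fn": "step_arm", "kwargs": {"targets": [{"travel": [-0.0112,0.0027,0.0069],"roll": 0},{"travel": [-0.0224,0.0053,0.0136],"roll": 0},{"travel": [-0.0337,0.0081,0.0203],"roll": 0},{"travel": [-0.0449,0.0108,0.0269],"roll": 0},{"travel": [-0.0449,0.0108,0.0269],"roll": 0}]}}

```text
time: 14.35
tcp_pos: [0.5296, 0.0241, 0.2082]
eef_rot: [-3.12, 0.369, -0.001]
contact_force: [0.3, -0.1, -0.9]
gripper_width: 0.0115
grasp_force: 20.0
```

Converted, 0.07 m / 0.75 = 0.0933, -0.0674 m / 0.75 = -0.0899.

{"fn": "step_arm", "kwargs": {"targets": [{"travel": [-0.0112,0.0027,0.0067],"roll": 0},{"travel": [-0.0224,0.0053,0.0133],"roll": 0},{"travel": [-0.0337,0.0081,0.02],"roll": 0},{"travel": [-0.0449,0.0108,0.0267],"roll": 0},{"travel": [-0.0561,0.0135,0.0333],"roll": 0},{"travel": [-0.0673,0.0161,0.04],"roll": 0},{"travel": [-0.0785,0.0189,0.0467],"roll": 0},{"travel": [-0.0899,0.0216,0.0533],"roll": 0},{"travel": [-0.0899,0.0216,0.0933],"roll": 0}]}}

```text
time: 15.48
tcp_pos: [0.4602, 0.0401, 0.2768]
eef_rot: [3.119, -0.368, -0.007]
contact_force: [0.9, -0.4, -1.7]
gripper_width: 0.0121
grasp_force: 20.0
```

Converted, 0.1955 m / 0.75 = 0.2607, -0.036 m / 0.75 = -0.048, 13.9 degrees / 45 = 0.3089.

{"fn": "step_arm", "kwargs": {"targets": [{"travel": [-0.0147,0.0667,0.0133],"roll": 0.1333},{"travel": [-0.0147,0.1333,0.0133],"roll": 0.3089},{"travel": [-0.0147,0.2,0.0133],"roll": 0.3089},{"travel": [-0.0147,0.2607,0],"roll": 0.3089},{"travel": [-0.0147,0.2607,-0.0267],"roll": 0.3089},{"travel": [-0.0147,0.2607,-0.048],"roll": 0.3089},{"travel": [-0.0147,0.2607,-0.048],"roll": 0.3089},{"travel": [-0.0147,0.2607,-0.048],"roll": 0.3089}]}}

```text
time: 16.48
tcp_pos: [0.4518, 0.2357, 0.2421]
eef_rot: [-3.141, -0.011, -0.001]
contact_force: [-0.1, 0.2, -0.2]
gripper_width: 0.0119
grasp_force: 20.0
```

```bash
cat > look.py <<'E'
from fb import *
import sys,pickle
x,y,yaw,nm=float(sys.argv[1]),float(sys.argv[2]),np.radians(float(sys.argv[3])),sys.argv[4]
w=arm.snapshot('wrist');pickle.dump(w,open(nm+'.pkl','wb'));save(nm,w['color'])
o=arm.observe();print(o['tcp_pos'].round(4),o['eef_rot'].round(3),o['contact_force'].round(1))
Q=wcloud(w)[:400].reshape(-1,3);lo,hi=float(sys.argv[5]),float(sys.argv[6])
fb(Q,x,y,yaw,lo,hi);fb(Q,x,y,yaw,lo,hi,False)
d,X,Y=axes(yaw);V=o['tcp_pos']-[x,y,.12];h=V@X
print('s',(-h/.866).round(4),'lat',(V@Y).round(4),'z above axis',(V[2]-(-h/.866)*.5).round(4))
E
python3 look.py .5918 .2365 .4 w5 .08 .124
```

```text
[0.452  0.2357 0.2423] [-3.141e+00 -1.000e-02 -2.000e-03] [ 0.4  0.2 -1.3]
[5.918e-01 2.368e-01 6.078e-01 5.000e-04 1.290e-01] 1052
[5.918e-01 2.365e-01 4.000e-01 5.000e-04 1.290e-01] 1052
s 0.1615 lat 0.0002 z above axis 0.0416
```

Converted, 0.0346 m / 0.75 = 0.0461, 0.026 m / 0.75 = 0.0347.

{"fn": "step_arm", "kwargs": {"targets": [{"travel": [0,0,-0.0032],"roll": 0},{"travel": [0,0,-0.0032],"roll": 0},{"travel": [0.0116,0,-0.0099],"roll": 0},{"travel": [0.0231,0.0001,-0.0165],"roll": 0},{"travel": [0.0347,0.0001,-0.0232],"roll": 0},{"travel": [0.0461,0.0003,-0.0299],"roll": 0},{"travel": [0.0461,0.0003,-0.0299],"roll": 0}]}}

```text
time: 17.4
tcp_pos: [0.4866, 0.2354, 0.2184]
eef_rot: [3.141, 0.01, -0.001]
contact_force: [-0.4, -1.3, -1.3]
gripper_width: 0.0118
grasp_force: 20.0
```

Converted, 0.0476 m / 0.75 = 0.0635, 0.0012 m / 0.75 = 0.0016.

{"fn": "step_arm", "kwargs": {"targets": [{"travel": [0,0.0007,0.0016],"roll": 0},{"travel": [0.0116,0.0007,-0.0051],"roll": 0},{"travel": [0.0231,0.0008,-0.0117],"roll": 0},{"travel": [0.0347,0.0008,-0.0184],"roll": 0},{"travel": [0.0461,0.0009,-0.0251],"roll": 0},{"travel": [0.0577,0.0009,-0.0317],"roll": 0},{"travel": [0.0635,0.0011,-0.0351],"roll": 0},{"travel": [0.0635,0.0011,-0.0351],"roll": 0}]}}

```text
time: 18.4
tcp_pos: [0.5338, 0.2365, 0.1925]
eef_rot: [3.141, 0.011, -0.001]
contact_force: [0.1, 0.1, -1.9]
gripper_width: 0.0122
grasp_force: 20.0
```

Converted, -0.0055 m / 0.75 = -0.0073, 0.0043 m / 0.75 = 0.0057.

{"fn": "step_arm", "kwargs": {"targets": [{"travel": [0.0027,0,-0.0016],"roll": 0},{"travel": [0.0057,0,-0.0033],"roll": 0},{"travel": [0.0044,0,-0.0053],"roll": 0},{"travel": [0.0035,0,-0.0073],"roll": 0},{"travel": [0.0035,0,-0.0073],"roll": 0}]}}

```text
time: 19.02
tcp_pos: [0.5362, 0.2366, 0.1873]
eef_rot: [3.142, 0.011, -0.0]
contact_force: [-0.6, -0.5, -1.1]
gripper_width: 0.0116
grasp_force: 20.0
```

{"fn": "step_arm", "kwargs": {"targets": [{"travel": [0,0,0],"roll": 0},{"travel": [0,0,0],"roll": 0},{"travel": [0,0,0],"roll": 0},{"travel": [0,0,0],"roll": 0}], "hand": 0.5}}

```text
time: 19.52
tcp_pos: [0.5364, 0.2366, 0.1873]
eef_rot: [-3.142, -0.011, -0.0]
contact_force: [-0.5, -0.3, 0.8]
gripper_width: 0.0463
grasp_force: 0.0
```

Converted, -0.2186 m / 0.75 = -0.2915, 0.113 m / 0.75 = 0.1507, -13.9 degrees / 45 = -0.3089.

{"fn": "step_arm", "kwargs": {"targets": [{"travel": [0,0,0.0667],"roll": 0},{"travel": [0,-0.0067,0.1333],"roll": 0},{"travel": [-0.0133,-0.08,0.1507],"roll": -0.1556},{"travel": [-0.0213,-0.16,0.1507],"roll": -0.3089},{"travel": [-0.0213,-0.24,0.1507],"roll": -0.3089},{"travel": [-0.0213,-0.2915,0.1507],"roll": -0.3089},{"travel": [-0.0213,-0.2915,0.1507],"roll": -0.3089},{"travel": [-0.0213,-0.2915,0.1507],"roll": -0.3089}]}}

```text
time: 20.52
tcp_pos: [0.5203, 0.019, 0.3003]
eef_rot: [-3.119, 0.368, 0.0]
contact_force: [0.5, 0.6, 0.1]
gripper_width: 0.047
grasp_force: 0.0
```

```bash
cat > posts.py <<'E'
from h import *
def posts(w,o,yaw,ss):
    P=wcloud(w);d,X,Y=axes(np.radians(yaw));o=np.array(o);V=P-o
    for s in ss:
        E=V-s*d+np.array([0,0,.004]);m=(abs(E@X)<.014)&(abs(E@Y)<.02)&(E[...,2]>.047)&(E[...,2]<.066);q=P[m]
        if len(q)<20: print(s,len(q));continue
        a=(q-o)@X;b=(q-o)@Y;c=(np.array([a.min()+a.max(),b.min()+b.max()])/2); t=o+c[0]*X+c[1]*Y
        print(s,len(q),'post xy',t.round(4),'top z',np.median(q[:,2]).round(4),'s',((-c[0]-.00175)/.866).round(4),'lat',c[1].round(4),'ext',(np.ptp(a)).round(4),np.ptp(b).round(4))
E
python3 look.py .6118 .004 -13.5 w6 .06 .126; python3 - <<'E'
from posts import *
import pickle;w=pickle.load(open('w6.pkl','rb'))
posts(w,[.6118,.004,.12],-13.5,[.026]);posts(w,[.5918,.2365,.12],.4,[.028,.06])
E
```

```text
[0.5204 0.0196 0.3003] [-3.119  0.366  0.   ] [-0.   0.4  0.7]
[ 6.11900e-01  4.30000e-03 -1.34186e+01  6.00000e-04  1.27700e-01] 935
[ 6.118e-01  4.200e-03 -1.350e+01  6.000e-04  1.277e-01] 935
s 0.1069 lat -0.0062 z above axis 0.1268
0.026 322 post xy [0.5886 0.0094 0.12  ] top z 0.1854 s 0.0256 lat -0.0001 ext 0.0134 0.0118
0.028 255 post xy [0.5655 0.2359 0.12  ] top z 0.1862 s 0.0283 lat -0.0004 ext 0.0144 0.0143
0.06 281 post xy [0.5363 0.2358 0.12  ] top z 0.2028 s 0.062 lat -0.0003 ext 0.0147 0.015
```

Converted, -0.131 m / 0.75 = -0.1747, -0.12 m / 0.75 = -0.16.

{"fn": "step_arm", "kwargs": {"targets": [{"travel": [0.0533,-0.008,-0.0267],"roll": 0},{"travel": [0.0911,-0.0133,-0.0667],"roll": 0},{"travel": [0.0911,-0.0133,-0.12],"roll": 0},{"travel": [0.0911,-0.0133,-0.16],"roll": 0},{"travel": [0.0911,-0.0133,-0.1747],"roll": 0},{"travel": [0.0911,-0.0133,-0.1747],"roll": 0},{"travel": [0.0911,-0.0133,-0.1747],"roll": 0}]}}

```text
time: 21.45
tcp_pos: [0.5896, 0.0085, 0.1706]
eef_rot: [-3.119, 0.368, -0.004]
contact_force: [0.3, 0.0, -0.5]
gripper_width: 0.0469
grasp_force: 0.0
```

Converted, -0.001 m / 0.75 = -0.0013, -0.0005 m / 0.75 = -0.0007.

{"fn": "step_arm", "kwargs": {"targets": [{"travel": [-0.0007,0.0007,-0.0013],"roll": 0},{"travel": [-0.0007,0.0007,-0.0013],"roll": 0},{"travel": [-0.0007,0.0007,-0.0013],"roll": 0},{"travel": [-0.0007,0.0007,-0.0013],"roll": 0},{"travel": [-0.0007,0.0007,-0.0013],"roll": 0},{"travel": [-0.0007,0.0007,-0.0013],"roll": 0}], "hand": 0.0, "force": 25}}

```text
time: 22.2
tcp_pos: [0.5886, 0.0098, 0.1686]
eef_rot: [-3.118, 0.368, -0.001]
contact_force: [1.2, 3.7, 1.9]
gripper_width: 0.012
grasp_force: 25.0
```

Converted, 0.0032 m / 0.75 = 0.0043, 0.0008 m / 0.75 = 0.0011.

{"fn": "step_arm", "kwargs": {"targets": [{"travel": [0.0011,0,0.0043],"roll": 0},{"travel": [0.0011,0,0.0043],"roll": 0},{"travel": [0.0011,0,0.0043],"roll": 0}]}}

```text
time: 22.58
tcp_pos: [0.5886, 0.0075, 0.1712]
eef_rot: [3.119, -0.37, -0.001]
contact_force: [0.5, -0.1, -1.9]
gripper_width: 0.0118
grasp_force: 25.0
```

Converted, -0.0337 m / 0.75 = -0.0449, -0.0253 m / 0.75 = -0.0337.

{"fn": "step_arm", "kwargs": {"targets": [{"travel": [-0.0112,0.0033,0.0069],"roll": 0},{"travel": [-0.0224,0.006,0.0136],"roll": 0},{"travel": [-0.0337,0.0088,0.0203],"roll": 0},{"travel": [-0.0449,0.0115,0.0269],"roll": 0},{"travel": [-0.0449,0.0115,0.0269],"roll": 0}]}}

```text
time: 23.2
tcp_pos: [0.5548, 0.0173, 0.1924]
eef_rot: [-3.12, 0.368, -0.001]
contact_force: [0.3, -0.4, -2.3]
gripper_width: 0.0118
grasp_force: 25.0
```

Converted, 0.1 m / 0.75 = 0.1333, 0.004 m / 0.75 = 0.0053.

{"fn": "step_arm", "kwargs": {"targets": [{"travel": [-0.0112,0.0027,0.0067],"roll": 0},{"travel": [-0.0224,0.0053,0.0133],"roll": 0},{"travel": [-0.0337,0.0081,0.02],"roll": 0},{"travel": [-0.0449,0.0108,0.0267],"roll": 0},{"travel": [-0.0561,0.0135,0.0333],"roll": 0},{"travel": [-0.0673,0.0161,0.04],"roll": 0},{"travel": [-0.0785,0.0189,0.0467],"roll": 0},{"travel": [-0.0899,0.0216,0.0533],"roll": 0},{"travel": [-0.1011,0.0243,0.06],"roll": 0},{"travel": [-0.1123,0.0269,0.0667],"roll": 0},{"travel": [-0.1123,0.0269,0.0933],"roll": 0},{"travel": [-0.1123,0.0269,0.1333],"roll": 0}]}}

```text
time: 24.7
tcp_pos: [0.4699, 0.0373, 0.2919]
eef_rot: [3.119, -0.369, -0.003]
contact_force: [0.4, 1.0, -1.7]
gripper_width: 0.0121
grasp_force: 25.0
```

Converted, -0.313 m / 0.75 = -0.4173, 0.025 m / 0.75 = 0.0333, 21.2 degrees / 45 = 0.4711.

{"fn": "step_arm", "kwargs": {"targets": [{"travel": [0,-0.0533,0.04],"roll": 0.1556},{"travel": [0,-0.1333,0.04],"roll": 0.3111},{"travel": [0,-0.2133,0.04],"roll": 0.4711},{"travel": [0.0133,-0.2933,0.04],"roll": 0.4711},{"travel": [0.0267,-0.3733,0.04],"roll": 0.4711},{"travel": [0.0333,-0.4173,0.0133],"roll": 0.4711},{"travel": [0.04,-0.4173,-0.04],"roll": 0.4711},{"travel": [0.04,-0.4173,-0.08],"roll": 0.4711},{"travel": [0.04,-0.4173,-0.08],"roll": 0.4711},{"travel": [0.04,-0.4173,-0.08],"roll": 0.4711}]}}

```text
time: 25.95
tcp_pos: [0.5017, -0.276, 0.2329]
eef_rot: [3.134, 0.211, 0.003]
contact_force: [2.1, -0.9, -2.5]
gripper_width: 0.0117
grasp_force: 25.0
```

```bash
python3 look.py .6275 -.2597 7.7 w7 .06 .1; python3 - <<'E'
from h import *
import pickle
w=pickle.load(open('w7.pkl','rb'));save('w7c',cv2.resize(w['color'][60:300,220:430],None,fx=2.5,fy=2.5,interpolation=cv2.INTER_CUBIC))
E
```

```text
[ 0.502  -0.2761  0.2333] [3.133 0.211 0.004] [-0.4  0.6 -1.2]
[ 6.2710e-01 -2.5940e-01  7.7876e+00  5.0000e-04  1.0210e-01] 886
[ 6.271e-01 -2.595e-01  7.700e+00  5.000e-04  1.021e-01] 886
s 0.1462 lat 0.0006 z above axis 0.0402
```

View pics/w7c.png

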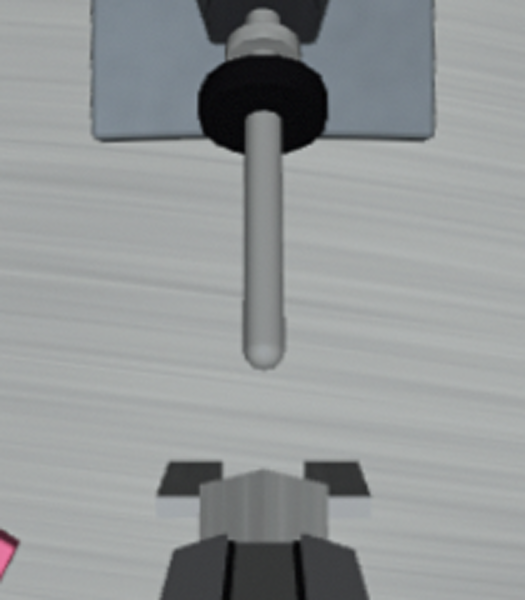

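The fork is in the fingers. The eye ridge at crop x=263 lines up with the spigot at x=263, whose tip is at (264,365) and collar at (262,105).

Converted, 0.0386 m / 0.75 = 0.0515, 0.0012 m / 0.75 = 0.0016.

{"fn": "step_arm", "kwargs": {"targets": [{"travel": [0,0,-0.0017],"roll": 0},{"travel": [0,0,-0.0017],"roll": 0},{"travel": [0.0115,0.0016,-0.0084],"roll": 0},{"travel": [0.0229,0.0031,-0.0151],"roll": 0},{"travel": [0.0343,0.0047,-0.0217],"roll": 0},{"travel": [0.0457,0.0061,-0.0284],"roll": 0},{"travel": [0.0515,0.0069,-0.0317],"roll": 0},{"travel": [0.0515,0.0069,-0.0317],"roll": 0}]}}

```text
time: 27.0
tcp_pos: [0.5398, -0.2703, 0.2075]
eef_rot: [-3.134, -0.212, 0.001]
contact_force: [0.1, -0.4, -2.0]
gripper_width: 0.0116
grasp_force: 25.0
```

```bash
cat > st.py <<'E'
from h import *
o=arm.observe();d,X,Y=axes(np.radians(7.7));V=o['tcp_pos']-[.6271,-.2595,.12];h=V@X;F=o['contact_force']
print(o['tcp_pos'].round(4),'s',(-h/.866).round(4),'lat',(V@Y).round(4),'z above',(V[2]+h/.866*.5).round(4),'F',F.round(1),'Faxial',(F@d).round(2),o['wrist_torque'].round(2))
E
python3 st.py
```

```text
[ 0.5398 -0.2703  0.2075] s 0.1016 lat 0.001 z above 0.0367 F [ 0.1 -0.4 -2. ] Faxial -1.06 [-0.05  0.01 -0.03]
```

{"fn": "step_arm", "kwargs": {"targets": [{"travel": [0,-0.0011,0.0027],"roll": 0},{"travel": [0.0057,-0.0003,-0.0007],"roll": 0},{"travel": [0.0115,0.0005,-0.004],"roll": 0},{"travel": [0.0229,0.002,-0.0107],"roll": 0},{"travel": [0.0343,0.0036,-0.0173],"roll": 0},{"travel": [0.04,0.0044,-0.0207],"roll": 0},{"travel": [0.0457,0.0051,-0.024],"roll": 0},{"travel": [0.0457,0.0051,-0.024],"roll": 0}]}}

```text
time: 28.0
tcp_pos: [0.5741, -0.2665, 0.1896]
eef_rot: [-3.134, -0.211, 0.0]
contact_force: [-0.1, -0.1, -2.4]
gripper_width: 0.0116
grasp_force: 25.0
```

```bash
python3 st.py
```

```text
[ 0.5741 -0.2665  0.1896] s 0.0617 lat 0.0001 z above 0.0387 F [-0.1 -0.1 -2.4] Faxial -1.09 [0.02 0.01 0.02]
```

Converted, 0.0103 m / 0.75 = 0.0137, -0.001 m / 0.75 = -0.0013.

{"fn": "step_arm", "kwargs": {"targets": [{"travel": [0.0023,0.0003,-0.0013],"roll": 0},{"travel": [0.0045,0.0007,-0.0027],"roll": 0},{"travel": [0.0068,0.0009,-0.004],"roll": 0},{"travel": [0.0092,0.0012,-0.0053],"roll": 0},{"travel": [0.0115,0.0016,-0.0067],"roll": 0},{"travel": [0.0137,0.0019,-0.008],"roll": 0},{"travel": [0.0137,0.0019,-0.008],"roll": 0}]}}

```text
time: 28.88
tcp_pos: [0.5843, -0.2652, 0.1838]
eef_rot: [-3.134, -0.211, 0.0]
contact_force: [0.7, 0.4, -2.1]
gripper_width: 0.0116
grasp_force: 25.0
```

```bash
python3 st.py
```

```text
[ 0.5843 -0.2652  0.1838] s 0.0498 lat 0.0001 z above 0.0388 F [ 0.7  0.4 -2.1] Faxial -1.7 [ 0.01  0.   -0.08]
```

{"fn": "step_arm", "kwargs": {"targets": [{"travel": [0.0023,0.0003,-0.0013],"roll": 0},{"travel": [0.0045,0.0007,-0.0027],"roll": 0},{"travel": [0.0045,0.0007,-0.0027],"roll": 0}]}}

```text
time: 29.25
tcp_pos: [0.5877, -0.2647, 0.1818]
eef_rot: [-3.134, -0.211, 0.0]
contact_force: [-0.3, -0.0, -1.9]
gripper_width: 0.012
grasp_force: 25.0
```

```bash
python3 st.py
```

```text
[ 0.5877 -0.2647  0.1818] s 0.0459 lat 0.0001 z above 0.0388 F [-0.3 -0.  -1.9] Faxial -0.74 [0.05 0.   0.01]
```

Converted, 0.0034 m / 0.75 = 0.0045, -0.002 m / 0.75 = -0.0027.

{"fn": "step_arm", "kwargs": {"targets": [{"travel": [0.0023,0.0003,-0.0013],"roll": 0},{"travel": [0.0045,0.0007,-0.0027],"roll": 0},{"travel": [0.0045,0.0007,-0.0027],"roll": 0}]}}

```text
time: 29.62
tcp_pos: [0.5908, -0.2645, 0.1799]
eef_rot: [3.134, 0.211, -0.001]
contact_force: [-1.7, 0.6, 0.0]
gripper_width: 0.0118
grasp_force: 25.0
```

```bash
python3 st.py
```

```text
[ 0.5908 -0.2645  0.1799] s 0.0423 lat -0.0001 z above 0.0387 F [-1.7  0.6  0. ] Faxial 1.38 [-0.08  0.43  0.  ]
```

Converted, 0.0034 m / 0.75 = 0.0045, -0.001 m / 0.75 = -0.0013.

{"fn": "step_arm", "kwargs": {"targets": [{"travel": [0.0012,0.0001,-0.0007],"roll": 0},{"travel": [0.0023,0.0003,-0.0013],"roll": 0},{"travel": [0.0035,0.0004,-0.002],"roll": 0},{"travel": [0.0045,0.0007,-0.0027],"roll": 0},{"travel": [0.0045,0.0007,-0.0027],"roll": 0}]}}

```text
time: 30.25
tcp_pos: [0.5945, -0.264, 0.1777]
eef_rot: [3.134, 0.211, 0.0]
contact_force: [-1.9, -0.7, -1.6]
gripper_width: 0.0119
grasp_force: 25.0
```

```bash
python3 st.py
```

```text
[ 0.5945 -0.264   0.1777] s 0.038 lat -0.0001 z above 0.0387 F [-1.9 -0.7 -1.6] Faxial 0.94 [-0.25  0.47  0.04]
```

Converted, 0.0026 m / 0.75 = 0.0035, 0.0001 m / 0.75 = 0.0001.

{"fn": "step_arm", "kwargs": {"targets": [{"travel": [0.0012,0.0001,-0.0007],"roll": 0},{"travel": [0.0023,0.0003,-0.0013],"roll": 0},{"travel": [0.0035,0.0004,-0.002],"roll": 0},{"travel": [0.0035,0.0004,-0.002],"roll": 0}]}}

```text
time: 30.75
tcp_pos: [0.5971, -0.2637, 0.1763]
eef_rot: [3.134, 0.211, 0.0]
contact_force: [-1.5, -1.9, -1.3]
gripper_width: 0.0118
grasp_force: 25.0
```

```bash
python3 st.py
```

```text
[ 0.5971 -0.2637  0.1763] s 0.035 lat -0.0001 z above 0.0388 F [-1.5 -1.9 -1.3] Faxial 0.88 [-0.36  0.51 -0.03]
```

Converted, 0.0017 m / 0.75 = 0.0023, 0.0001 m / 0.75 = 0.0001.

{"fn": "step_arm", "kwargs": {"targets": [{"travel": [0.0012,0.0001,-0.0007],"roll": 0},{"travel": [0.0023,0.0003,-0.0013],"roll": 0},{"travel": [0.0023,0.0003,-0.0013],"roll": 0}]}}

```text
time: 31.12
tcp_pos: [0.5988, -0.2634, 0.1753]
eef_rot: [3.134, 0.211, -0.0]
contact_force: [-1.7, -1.7, -2.2]
gripper_width: 0.0119
grasp_force: 25.0
```

```bash
python3 st.py
```

```text
[ 0.5988 -0.2634  0.1753] s 0.033 lat -0.0001 z above 0.0387 F [-1.7 -1.7 -2.2] Faxial 0.6 [-0.39  0.53  0.  ]
```

Converted, 0.0009 m / 0.75 = 0.0012, 0.0001 m / 0.75 = 0.0001.

{"fn": "step_arm", "kwargs": {"targets": [{"travel": [0.0012,0.0001,-0.0007],"roll": 0},{"travel": [0.0012,0.0001,-0.0007],"roll": 0},{"travel": [0.0012,0.0001,-0.0007],"roll": 0}]}}

```text
time: 31.5
tcp_pos: [0.5993, -0.2633, 0.175]
eef_rot: [-3.134, -0.211, 0.001]
contact_force: [-4.4, -1.1, 1.0]
gripper_width: 0.0118
grasp_force: 25.0
```

```bash
python3 st.py
```

```text
[ 0.5993 -0.2633  0.175 ] s 0.0325 lat -0.0001 z above 0.0388 F [-4.4 -1.1  1. ] Faxial 4.38 [-0.32  1.12  0.03]
```

{"fn": "step_arm", "kwargs": {"targets": [{"travel": [0.0003,0,-0.0001],"roll": 0},{"travel": [0.0003,0,-0.0001],"roll": 0}]}}

```text
time: 31.75
tcp_pos: [0.5993, -0.2633, 0.175]
eef_rot: [-3.134, -0.211, 0.001]
contact_force: [-5.5, -1.3, 3.6]
gripper_width: 0.0118
grasp_force: 25.0
```

```bash
python3 st.py
```

```text
[ 0.5993 -0.2633  0.175 ] s 0.0324 lat -0.0001 z above 0.0388 F [-5.5 -1.3  3.6] Faxial 6.68 [-0.24  1.3  -0.  ]
```

Converted, -0.0027 m / 0.75 = -0.0036, -0.0003 m / 0.75 = -0.0004.

{"fn": "step_arm", "kwargs": {"targets": [{"travel": [-0.0005,-0.0001,0.0003],"roll": 0},{"travel": [-0.0016,-0.0003,-0.0017],"roll": 0},{"travel": [-0.0027,-0.0004,-0.0036],"roll": 0},{"travel": [-0.0027,-0.0004,-0.0036],"roll": 0}]}}

```text
time: 32.25
tcp_pos: [0.598, -0.2635, 0.1727]
eef_rot: [3.134, 0.211, 0.001]
contact_force: [-4.5, -0.3, 4.8]
gripper_width: 0.0118
grasp_force: 25.0
```

{"fn": "step_arm", "kwargs": {"targets": [{"travel": [0,0,0],"roll": 0},{"travel": [0,0,0],"roll": 0},{"travel": [0,0,0],"roll": 0},{"travel": [0,0,0],"roll": 0}], "hand": 0.5}}

```text
time: 32.75
tcp_pos: [0.5982, -0.2633, 0.172]
eef_rot: [-3.134, -0.211, -0.001]
contact_force: [0.7, -0.5, -0.4]
gripper_width: 0.046
grasp_force: 0.0
```

Converted, 0.13 m / 0.75 = 0.1733, 0.11 m / 0.75 = 0.1467.

{"fn": "step_arm", "kwargs": {"targets": [{"travel": [0,0,0.04],"roll": 0},{"travel": [0,0,0.0933],"roll": 0},{"travel": [-0.0533,0,0.1467],"roll": 0},{"travel": [-0.12,-0.0133,0.1733],"roll": 0},{"travel": [-0.12,-0.0133,0.1733],"roll": 0},{"travel": [-0.12,-0.0133,0.1733],"roll": 0}]}}

```text
time: 33.5
tcp_pos: [0.5085, -0.2732, 0.3021]
eef_rot: [-3.134, -0.211, -0.002]
contact_force: [0.6, 0.0, -0.1]
gripper_width: 0.047
grasp_force: 0.0
```

```bash
python3 - <<'E'
from posts import *
w=arm.snapshot('wrist'); s=arm.snapshot('scene')
posts(w,[.6271,-.2595,.12],7.7,[.033])
save('w8',np.hstack([cv2.resize(w['color'][60:240,220:420],(400,360)),cv2.resize(s['color'][150:400,110:390],(400,360))]))
E
```

```text
0.033 327 post xy [ 0.5974 -0.2642  0.12  ] top z 0.1891 s 0.0327 lat -0.0007 ext 0.0132 0.0124
```

View pics/w8.png

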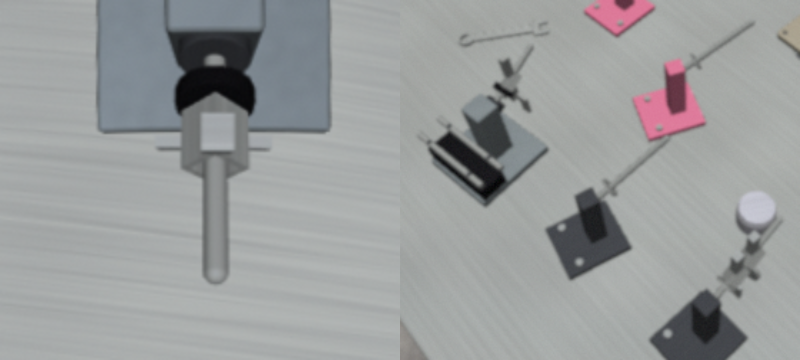

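The fork stop sits flush against the collar at left (215,130), at 32.7 mm along the spigot. The crowded hook is empty, and both other stops hang well back on the spare hook at right (740,265).

```bash
python3 -c "
from bench import arm
print(arm.finish_job())"
```

```text
the job is handed in; nothing more can be done
None
```

The job is handed in: the fork stop is on the infeed spigot with the collar felt to bottom at about 8 N, the other two stops hang well back on the spare hook, and the gripper is open and clear (verdict not shown to me).

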